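# Stand the blue bath probe in its rinse pot

### The arm

A 6-joint arm with a two-finger parallel gripper is mounted at the origin on the work surface. World frame = base frame: x ahead of the robot, y to its left, z up, the work surface at z = 0. Lengths are in m, angles in rad, forces in N, time in s.
With the tool pointing down it reaches from about 0.3 to 0.85 m from the base axis. Payload 4.2 kg.
Tool frame: the origin (TCP) lies midway between the tips of the shut fingers; the grasp point (between the pads) lies 19 mm behind it; z points along the fingers, y is the line along which they close (so a half turn about z gives the same grasp; the last joint's range is limited). The gripper opens to 91 mm and grips with 3 to 60 N. Pads are 32 mm wide; open, the fingers measure 118 mm over their backs; the gripper's body (76 mm by 178 mm) begins 60 mm behind the grasp point.
Start: joints at [1.105, 0.32, 1.565, -0, 1.257, -0.02], TCP at [0.248, 0.519, 0.214] pointing down, gripper open.
Joint ranges: [-3.11, 3.11], [-0.84, 2.01], [0.21, 2.61], [-1.34, 4.49], [0.05, 2.63], [-2.56, 2.56]. Speed limits (rad/s): [2.57, 2.57, 3.14, 3.14, 3.14, 3.14].

### API

Orientations are given as a rotation vector (axis times angle).
In Python, from rig import * gives the robot as it stands. The module is installed in compiled form; this text tells all that it offers.
- The arm moves only by the tool jog_arm, never from a script. Its arguments are lists of equal length, an entry for each row: "linear": the shift along the tool's x, y, z in units of 25 cm (1.0 is 25 cm), a list of three; "twist": the turn, a rotation vector about the tool's x, y, z in units of 180 degrees (1.0 is 180 degrees), a list of three; "claw": the gripper's target within -1 to 1 (fully open at 1, half-way at 0, shut at -1). A call has 1 to 12 rows; each row is the pose to reach, as a shift and turn from the pose commanded when the call began, along the tool's axes at that moment, turning the shorter way round; what a row does not reach only later rows make up. A row lasts 1/10 s, in which the tool goes at most 50 mm and 8.59 degrees, less where a joint would pass 70% of its speed; a pose out of reach is approached as far as the arm can. A call with a number of a shift or a turn outside -1 to 1 is refused whole. A call with a gripper value outside its range is refused whole. The fingers move at their own pace and stop on an object; "grip_force" is the grip in N (left out, the last holds). Time passes only in rows, so rows that repeat a pose let the fingers close. It gives the time, the measured TCP pose, the force, the opening and the grip force at its end, in the units of the state.
- sense(): the state, without advancing time (a new reading comes with each control period).
- camera(name): name is "scene" or "top" or "wrist"; returns the picture (420x560x3 uint8, red, green, blue); there is no depth.
- calibration(name): a dict with "camera_matrix" (3x3 intrinsics, pixels), "rvec" (rotation vector, rad) and "tvec" (3), from world to camera coordinates, as OpenCV has them. Camera axes: x right, y down, z forward; pixel columns grow to the right and rows downward; lengths in m; the calibration is good to about 2 mm. A picture is of the moment at which its call begins: read the wrist's pose just before it. calibration takes no time and is no camera call; for the wrist camera it gives the pose at the moment of the call.
- finish_job(): hands the job in; it is judged then, once.
The state is a dict: "clock": time; "q": joint angles; "qvel": joint speeds; "joint_efforts": joint torques, N m; "eef_pos": TCP position; "tool_rot": TCP orientation; "force": force on the tool from outside, world axes, zero at the start; "moment": the same for the moment, N m; "opening": opening from 0.0 (shut) to 1.0 (fully open); "gripper_force": force on a finger pad.
Only numpy, scipy, OpenCV 4.12 (cv2) and the standard library are available. Lean on these libraries where they do the work, as an engineer would, in place of code of your own. Each camera call takes 0.05 s, during which the arm holds its last target. There are 200 camera calls.

### The job

Take the blue-headed dip probe by the ball ends of its cross pin, lift it clear of the counter and ease your grip so that it swings down between your fingers and hangs with its steel weight lowest. Then, gripping it again, lower it into the pot with the blue band so that it stands upright on the pot's floor, and let go. Leave the red-headed probe and both pots where they are.

Things in the scene. Friction and masses are not known exactly. Their poses are not given: they have to be found in the camera images.
- probe_blue: Blue-headed dip probe, lying, 0.4 kg. Head 40x20x36 mm; cross pin with 14 mm steel balls, 40 mm over both; 10 mm stem; steel foot weight 36 mm across, 40 long. Origin: mid pin, 18 mm up. x: foot to head, y: along pin. Foot end 145 mm, mass centre 100 mm along -x. Held by the balls: level at 90 N or more; eased to 5-15 N (open in 0.5 mm steps) it swings to within 10 deg of plumb; slips under 3 N.
- probe_red: Bystander: the same probe with a red head, same origin and axes. Leave it lying.
- pot_blue: Loose round steel pot, 0.6 kg, open on top, with a blue band around its upper 28 mm: outside diameter 100 mm, height 90 mm, wall 4 mm (opening 92 mm), floor 6 mm thick. Origin: centre of its underside, on the counter; z up. A probe standing in it has its pin 151 mm above the counter.
- pot_red: Bystander: the same pot with a red band. Leave it.
Things that resemble listed ones, but are neither listed nor needed, are in the scene too. Leave any black look-alike of the probe_blue alone. What is shaped like the pot_blue but pink is not meant.

How it is judged:
By the outcome, as a careful person would: the job done as asked, in the order asked, and still so for the second after the job is handed in, with the robot touching nothing.
It also fails if it takes over 64 s, if anything falls off the work surface, if the arm or the gripper's body presses on something with over 40 N, if the wrist force passes 120 N, or if a joint passes its speed limit or range.

## Working session

There is one attempt and no reset: what is moved stays moved. The work goes in short steps, Python scripts to look and compute and a tool call to move; the robot and the scene stay as the last step left them, time stands still between calls to the robot, and variables do not carry over. Pictures are saved under pics/ and viewed, at most 10 in all, crops included, and the job is handed in when it is done.

Besides the shell and the picture viewer there is one more tool, called after "Emit:" as name(argument=value, ...) on one line, values as JSON. jog_arm: Moves the arm, as the interface text tells. Shifts and turns lie within -1 to 1; 1 stands for 25 cm of shift or 180 degrees of turn. Its arguments: {"type":"object","properties":{"linear":{"type":"array","items":{"type":"array","items":{"type":"number"}}},"twist":{"type":"array","items":{"type":"array","items":{"type":"number"}}},"claw":{"type":"array","items":{"type":"number"}},"grip_force":{"type":"number"}},"required":["linear","twist","claw"]}

```bash
mkdir -p pics
cat > h.py <<'E'
from rig import *
import numpy as np, cv2
def save(n,im): cv2.imwrite('pics/'+n,im[:,:,::-1])
def ray(cam,u,v,z,c=None):
    c=c or calibration(cam);R=cv2.Rodrigues(np.array(c['rvec'],float))[0];t=np.array(c['tvec'],float).ravel()
    d=R.T@np.linalg.inv(np.array(c['camera_matrix']))@np.array([u,v,1.]);o=-R.T@t
    return o+d*(z-o[2])/d[2]
def proj(cam,P):
    c=calibration(cam);return cv2.projectPoints(np.array(P,float).reshape(-1,1,3),np.array(c['rvec'],float),np.array(c['tvec'],float),np.array(c['camera_matrix'],float),None)[0].reshape(-1,2)
E
python3 - <<'E'
from h import *
save('top.png',camera('top'));save('scene.png',camera('scene'))
s=sense();print(s)
for n in('top','scene','wrist'):
    c=calibration(n);R=cv2.Rodrigues(np.array(c['rvec'],float))[0];print(n,-R.T@np.array(c['tvec']).ravel(),R[2],c['camera_matrix'][0])
E
```

```text
{'clock': 0.1, 'q': array([ 1.10498657e+00,  3.20213508e-01,  1.56557505e+00, -1.14951216e-05,
        1.25738797e+00, -2.00029108e-02]), 'qvel': array([ 6.60291301e-04, -2.31454076e-03, -1.06059645e-03,  9.35705139e-05,
       -2.07297799e-03,  1.65020824e-03]), 'joint_efforts': array([ 5.78232248e-04, -4.13330734e+01, -2.32508290e+01,  7.30983331e-02,
        4.21764306e-02, -5.30500188e-05]), 'eef_pos': array([0.24772931, 0.51838796, 0.21320566]), 'tool_rot': array([-6.94399681e-01, -3.06350792e+00,  2.41875790e-03]), 'force': array([-0.46471682, -0.73030368, -0.40640166]), 'moment': array([ 0.00565508,  0.04151633, -0.03642861]), 'gripper_force': 0.0, 'opening': 1.0005994861187293}
top [0.50989658 0.00556438 0.97305412] [ 0.09896109  0.01636558 -0.99495672] [405.63229491   0.         283.50959279]
scene [1.34756404 0.13100371 0.94619036] [-0.63002653 -0.121823   -0.76695875] [534.81079968   0.         278.29557453]
wrist [0.18628799 0.54772082 0.38414033] [ 0.21851214 -0.10586461 -0.97007481] [352.95836187   0.         286.06186338]
```

View pics/top.png

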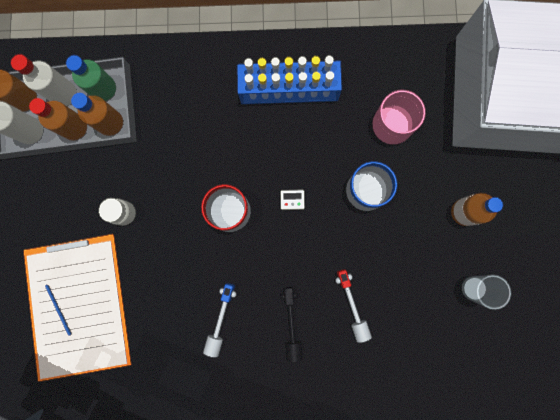

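View pics/scene.png

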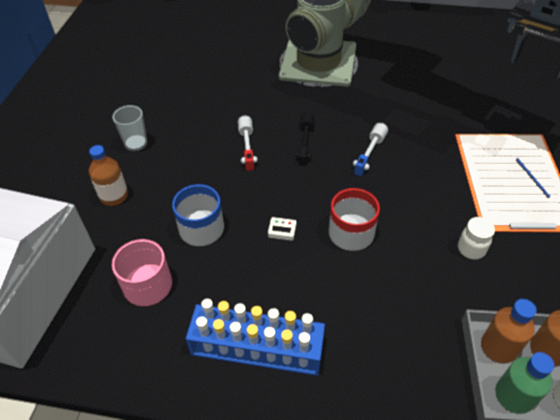

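The probe that could be mistaken are blue (top 227,293), black (289,297) and red (345,279). I choose the blue head at (227,293), whose foot is at (213,346). For pots: blue band (373,185), red (225,208), pink (399,117); I choose (373,185). Next is a close crop and measurement.

```bash
cat > m.py <<'E'
from h import *
t=camera('top');s=camera('scene')
save('crop.png',np.hstack([cv2.resize(t[265:365,180:280],(400,400),interpolation=cv2.INTER_CUBIC),cv2.resize(s[110:190,340:420],(400,400),interpolation=cv2.INTER_CUBIC)]))
def bl(im,x0,y0,x1,y1,blue):
    c=im[y0:y1,x0:x1].astype(int);
    m=((c[...,2]>c[...,0]+50)) if blue else (c.min(2)>90)
    v,u=np.nonzero(m);return u+x0,v+y0
def mid(u,v): return u.mean(),v.mean(),len(u)
for n,im,hb,fb,z in (('top',t,(215,280,240,305),(198,330,226,360),.03),('scene',s,(350,148,375,178),(368,120,390,140),.03)):
    u,v=bl(im,*hb,True);a=mid(u,v);u,v=bl(im,*fb,False);b=mid(u,v)
    print(n,a,b,ray(n,*a[:2],z),ray(n,*b[:2],z))
# pot ring
for n,im,b in(('top',t,(340,155,405,215)),('scene',s,(165,180,230,250))):
    u,v=bl(im,*b,True);print(n,u.min(),u.max(),v.min(),v.max(),len(u))
    if n=='top':
        P=np.array([ray(n,a,c,.09)[:2] for a,c in cv2.convexHull(np.c_[u,v].astype(np.int32))[:,0]])
        c,r=cv2.minEnclosingCircle(P.astype(np.float32));print(c,r)
    else:
        for z in(.09,):print(ray(n,(u.min()+u.max())/2,v.min(),z))
E
python3 m.py
```

```text
top (np.float64(226.8832116788321), np.float64(292.7007299270073), 137) (np.float64(212.52134146341464), np.float64(345.0091463414634), 328) [0.42415718 0.15593296 0.03      ] [0.30782203 0.19004925 0.03      ]
scene (np.float64(360.32941176470587), np.float64(164.44117647058823), 170) (np.float64(378.5655737704918), np.float64(131.36885245901638), 244) [0.43623323 0.15617246 0.03      ] [0.31280941 0.19271374 0.03      ]
top 350 397 161 206 482
(0.6570172905921936, -0.17828495800495148) 0.052243586629629135
scene 172 220 184 227 933
[ 0.61082222 -0.19205326  0.09      ]
```

View pics/crop.png

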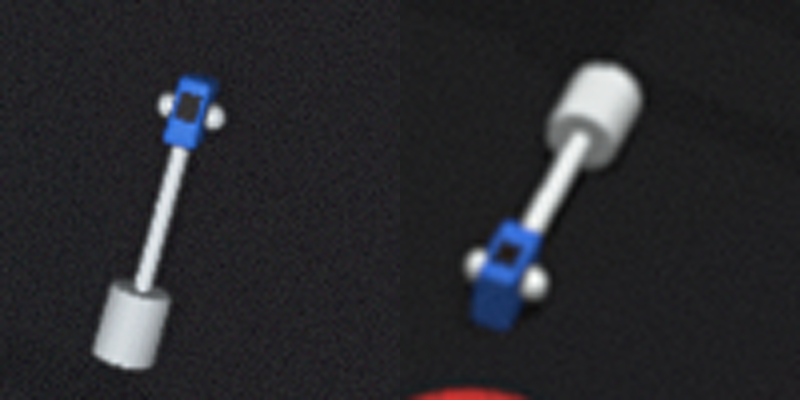

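The crop shows the blue head with two bright balls: top view (221.4,290.6)/(233.4,293.9), scene view (355.1,162.7)/(366.7,166.1). The foot is to the lower left, with no black or red head. I'll triangulate and verify by reprojection.

```bash
cat > m2.py <<'E'
from h import *
from scipy.optimize import least_squares
obs={'top':[(221.4,290.6),(233.4,293.9)],'scene':[(366.7,166.1),(355.1,162.7)]}
for n in obs:
    a,b=[ray(n,*p,.018) for p in obs[n]];print(n,a,b,(a+b)/2,np.linalg.norm(a-b),np.degrees(np.arctan2(*(a-b)[1::-1])))
f=[ray('top',212.5,345,.018),ray('scene',378.6,131.4,.018)];print(f)
# rim fits
th=np.linspace(0,2*np.pi,72)
def ext(c,n,ring):
    P=np.vstack([np.c_[c[0]+.05*np.cos(th),c[1]+.05*np.sin(th),0*th+z] for z in((.09,.062) if ring else (.09,))]);q=proj(n,P)
    return np.r_[q.min(0),q.max(0)]
o=np.array([350,161,398,207])-.5;o2=np.array([172,184,221,228])-.5
for w in((1,0),(0,1),(1,1)):
    r=least_squares(lambda c:np.r_[w[0]*(ext(c,'top',0)-o),w[1]*(ext(c,'scene',1)-o2)],[.657,-.178]);print(w,r.x,r.fun)
E
python3 m2.py
```

```text
top [0.42819812 0.17059248 0.018     ] [0.41995034 0.14268207 0.018     ] [0.42407423 0.15663727 0.018     ] 0.029103562395639507 73.53711466754517
scene [0.42747116 0.17200785 0.018     ] [0.42039333 0.14359983 0.018     ] [0.42393224 0.15780384 0.018     ] 0.029276452603868436 76.00965936881484
[array([0.30527227, 0.19244583, 0.018     ]), array([0.29936073, 0.19361469, 0.018     ])]
(1, 0) [ 0.65836996 -0.17904198] [ 1.13330958  0.51296459 -1.12717106 -0.48924657  0.          0.
  0.          0.        ]
(0, 1) [ 0.65751054 -0.18037464] [ 0.          0.         -0.         -0.          0.10530332 -0.19475347
 -0.10788077  0.18272744]
(1, 1) [ 0.65809914 -0.17965466] [ 1.41793361  0.62522274 -0.83998965 -0.37386698  0.35107528  0.04200348
  0.15172876  0.44670788]
```

```bash
cat > g.py <<'E'
from h import *
from scipy.spatial.transform import Rotation as Ro
def go(p,ydeg):
    s=sense();R=Ro.from_rotvec(s['tool_rot']);best=None
    for k in(0,180):
        a=np.radians(ydeg+k);y=np.array([np.cos(a),np.sin(a),0]);z=np.array([0,0,-1.]);T=Ro.from_matrix(np.c_[np.cross(y,z),y,z])
        tw=(R.inv()*T).as_rotvec()/np.pi
        if best is None or np.linalg.norm(tw)<np.linalg.norm(best):best=tw
    print('lin',np.round(R.inv().apply(np.array(p)-s['eef_pos'])/.25,4),'tw',np.round(best,4),'q6',s['q'][5],'pos',s['eef_pos'],'clk',s['clock'])
E
python3 -c "
from g import *
go([.424,.157,.13],74)"
```

```text
lin [-1.2594 -1.0007  0.3348] tw [-0.0003 -0.     -0.053 ] q6 -0.01998373147600095 pos [0.24783163 0.51855741 0.21345497] clk 0.2
```

Emit:
jog_arm(linear=[[-0.95, -0.75, 0.1], [-0.95, -0.75, 0.1], [-0.95, -0.75, 0.1], [-0.95, -0.75, 0.1], [-0.95, -0.75, 0.1], [-0.95, -0.75, 0.1], [-0.95, -0.75, 0.1], [-0.95, -0.75, 0.1], [-0.95, -0.75, 0.1]], twist=[[0, 0, -0.053], [0, 0, -0.053], [0, 0, -0.053], [0, 0, -0.053], [0, 0, -0.053], [0, 0, -0.053], [0, 0, -0.053], [0, 0, -0.053], [0, 0, -0.053]], claw=[1, 1, 1, 1, 1, 1, 1, 1, 1])

```text
clock: 1.1
eef_pos: [0.3812, 0.2481, 0.1891]
tool_rot: [-0.437, -3.111, -0.001]
force: [0.1, 1.0, 0.3]
opening: 1.0
gripper_force: 0.0
```

```bash
python3 -c "
from g import *
go([.424,.157,.13],74)"
```

```text
lin [-0.2651 -0.3035  0.2359] tw [ 0.0003 -0.0001  0.0001] q6 -0.7409647529860512 pos [0.38118927 0.24814396 0.1890571 ] clk 1.1
```

Emit:
jog_arm(linear=[[-0.265, -0.3035, 0.236], [-0.265, -0.3035, 0.236], [-0.265, -0.3035, 0.236], [-0.265, -0.3035, 0.236], [-0.265, -0.3035, 0.236]], twist=[[0, 0, 0], [0, 0, 0], [0, 0, 0], [0, 0, 0], [0, 0, 0]], claw=[0.6, 0.6, 0.6, 0.6, 0.6])

```text
clock: 1.6
eef_pos: [0.4241, 0.1576, 0.1302]
tool_rot: [0.435, 3.111, 0.001]
force: [-0.5, 0.1, 0.3]
opening: 0.8
gripper_force: 0.0
```

```bash
python3 -c "
from g import *
im=camera('wrist');save('w1.png',im)
a=np.radians(74);y=np.array([np.cos(a),np.sin(a),0]);c=np.array([.424,.157,.018])
print(proj('wrist',[c,c+.013*y,c-.013*y]))
go([.424,.157,.004],74)"
```

```text
[[285.18440397 204.7583261 ]
 [300.92482292 204.79724562]
 [269.44139188 204.71940017]]
lin [ 4.000e-04 -3.900e-03  5.061e-01] tw [0.0004 0.0002 0.0006] q6 -0.963736299647811 pos [0.42425097 0.15777293 0.13051519] clk 1.65
```

View pics/w1.png

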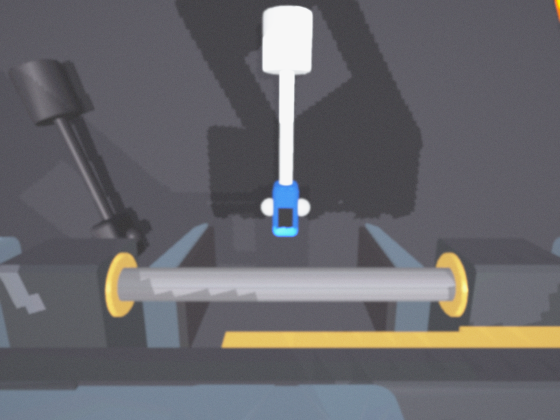

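The wrist view shows the blue head centred at (285,207), with balls at (269,207) and (302,207). The prediction was (285,204.8), so it is about 1–2 mm off along the probe's axis, which is fine. The black look-alike at left is clear of the fingers. Now I'll descend.

Emit:
jog_arm(linear=[[-0.004, -0.004, 0.15], [-0.004, -0.004, 0.3], [-0.004, -0.004, 0.4], [-0.004, -0.004, 0.45], [-0.004, -0.004, 0.48], [-0.004, -0.004, 0.5], [-0.004, -0.004, 0.505], [-0.004, -0.004, 0.505]], twist=[[0, 0, 0], [0, 0, 0], [0, 0, 0], [0, 0, 0], [0, 0, 0], [0, 0, 0], [0, 0, 0], [0, 0, 0]], claw=[0.6, 0.6, 0.6, 0.6, 0.6, 0.6, 0.6, 0.6])

```text
clock: 2.45
eef_pos: [0.4253, 0.1553, 0.0043]
tool_rot: [0.436, 3.11, 0.001]
force: [-0.2, -0.0, 0.4]
opening: 0.798
gripper_force: 0.0
```

Emit:
jog_arm(linear=[[0, 0, 0], [0, 0, 0], [0, 0, 0], [0, 0, 0], [0, 0, 0], [0, 0, 0], [0, 0, 0], [0, 0, 0], [0, 0, 0], [0, 0, 0]], twist=[[0, 0, 0], [0, 0, 0], [0, 0, 0], [0, 0, 0], [0, 0, 0], [0, 0, 0], [0, 0, 0], [0, 0, 0], [0, 0, 0], [0, 0, 0]], claw=[0.0, -0.1, -0.2, -0.2, -0.2, -0.2, -0.2, -0.2, -0.2, -0.2], grip_force=60)

```text
clock: 3.45
eef_pos: [0.4252, 0.155, 0.0039]
tool_rot: [0.437, 3.11, 0.001]
force: [0.7, 1.2, 3.1]
opening: 0.406
gripper_force: 48.2
```

Emit:
jog_arm(linear=[[0, 0, 0], [0, 0, 0], [0, 0, 0]], twist=[[0, 0, 0], [0, 0, 0], [0, 0, 0]], claw=[-0.5, -0.5, -0.5], grip_force=60)

```text
clock: 3.75
eef_pos: [0.4251, 0.1549, 0.0039]
tool_rot: [0.437, 3.11, 0.001]
force: [1.1, 1.5, 3.4]
opening: 0.403
gripper_force: 60.0
```

Emit:
jog_arm(linear=[[0, 0, -0.05], [0, 0, -0.1], [0, 0, -0.2], [0, 0, -0.3], [0, 0, -0.4], [0, 0, -0.5], [0, 0, -0.6], [0, 0, -0.7], [0, 0, -0.8], [0, 0, -0.9], [0, 0, -0.9], [0, 0, -0.9]], twist=[[0, 0, 0], [0, 0, 0], [0, 0, 0], [0, 0, 0], [0, 0, 0], [0, 0, 0], [0, 0, 0], [0, 0, 0], [0, 0, 0], [0, 0, 0], [0, 0, 0], [0, 0, 0]], claw=[-0.5, -0.5, -0.5, -0.5, -0.5, -0.5, -0.5, -0.5, -0.5, -0.5, -0.5, -0.5])

```text
clock: 4.95
eef_pos: [0.4238, 0.1543, 0.2271]
tool_rot: [-0.437, -3.109, 0.002]
force: [0.4, -0.5, -4.0]
opening: 0.4
gripper_force: 60.0
```

```bash
python3 -c "
from g import *
save('s2.png',np.hstack([cv2.resize(camera('scene')[0:220,250:520],(540,440)),cv2.resize(camera('wrist'),None,fx=.45,fy=.45)[:,:].repeat(1,0)] if 0 else [cv2.resize(camera('scene')[0:220,250:520],(540,440))]))
s=sense();print(s['moment'],s['force'])
go([.424,.157,.27],74)"
```

```text
[-0.09115795 -0.21465307  0.00419807] [ 0.14244411  0.38561519 -4.06622415]
lin [ 0.0016  0.011  -0.1738] tw [-0.0009 -0.001   0.0001] q6 -0.9676695325328558 pos [0.42345751 0.15416672 0.22656168] clk 5.0
```

View pics/s2.png

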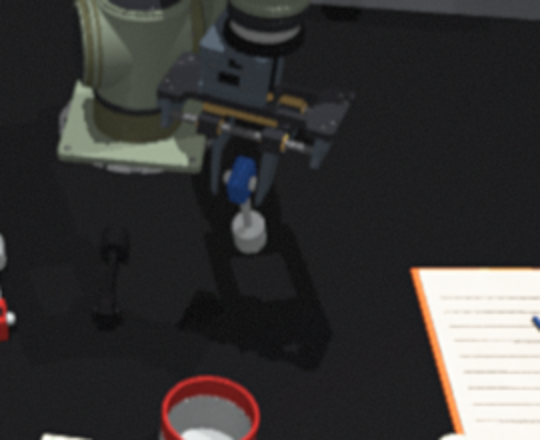

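The probe is held with its head between the fingers and has already drooped partway. I'll raise it a little more and ease the grip stepwise.

Emit:
jog_arm(linear=[[0, 0, -0.1], [0, 0, -0.2], [0, 0, -0.2], [0, 0, -0.2]], twist=[[0, 0, 0], [0, 0, 0], [0, 0, 0], [0, 0, 0]], claw=[-0.5, -0.5, -0.5, -0.5], grip_force=30)

```text
clock: 5.4
eef_pos: [0.424, 0.1545, 0.2768]
tool_rot: [-0.437, -3.108, 0.002]
force: [0.4, -1.1, -4.6]
opening: 0.412
gripper_force: 30.0
```

Emit:
jog_arm(linear=[[0, 0, 0], [0, 0, 0], [0, 0, 0], [0, 0, 0], [0, 0, 0]], twist=[[0, 0, 0], [0, 0, 0], [0, 0, 0], [0, 0, 0], [0, 0, 0]], claw=[-0.5, -0.5, -0.5, -0.5, -0.5], grip_force=18)

```text
clock: 5.9
eef_pos: [0.4248, 0.1548, 0.2785]
tool_rot: [-0.437, -3.111, 0.0]
force: [0.6, -0.1, -3.9]
opening: 0.42
gripper_force: 18.0
```

Emit:
jog_arm(linear=[[0, 0, 0], [0, 0, 0], [0, 0, 0], [0, 0, 0], [0, 0, 0], [0, 0, 0], [0, 0, 0], [0, 0, 0]], twist=[[0, 0, 0], [0, 0, 0], [0, 0, 0], [0, 0, 0], [0, 0, 0], [0, 0, 0], [0, 0, 0], [0, 0, 0]], claw=[-0.5, -0.5, -0.5, -0.5, -0.5, -0.5, -0.5, -0.5], grip_force=11)

```text
clock: 6.7
eef_pos: [0.4248, 0.1548, 0.2787]
tool_rot: [-0.437, -3.111, -0.0]
force: [-0.6, -0.3, -4.6]
opening: 0.422
gripper_force: 11.0
```

```bash
python3 -c "
from g import *
s=sense();print(s['moment'],s['force'],s['opening'],s['gripper_force'])"
```

```text
[ 0.05047211  0.01263964 -0.02144482] [-0.55180376 -0.3060518  -4.60677296] 0.4223422414980836 10.999729335308075
```

Emit:
jog_arm(linear=[[0, 0, 0], [0, 0, 0], [0, 0, 0], [0, 0, 0], [0, 0, 0], [0, 0, 0], [0, 0, 0], [0, 0, 0]], twist=[[0, 0, 0], [0, 0, 0], [0, 0, 0], [0, 0, 0], [0, 0, 0], [0, 0, 0], [0, 0, 0], [0, 0, 0]], claw=[-0.5, -0.5, -0.5, -0.5, -0.5, -0.5, -0.5, -0.5], grip_force=8)

```text
clock: 7.5
eef_pos: [0.4249, 0.1548, 0.2787]
tool_rot: [0.437, 3.111, 0.0]
force: [-0.0, 0.0, -4.6]
opening: 0.423
gripper_force: 8.0
```

Emit:
jog_arm(linear=[[0, 0, 0], [0, 0, 0], [0, 0, 0], [0, 0, 0], [0, 0, 0]], twist=[[0, 0, 0], [0, 0, 0], [0, 0, 0], [0, 0, 0], [0, 0, 0]], claw=[-0.5, -0.5, -0.5, -0.5, -0.5], grip_force=60)

```text
clock: 8.0
eef_pos: [0.4249, 0.1548, 0.2787]
tool_rot: [0.437, 3.111, 0.0]
force: [-0.8, -0.6, -4.1]
opening: 0.4
gripper_force: 60.0
```

```bash
python3 -c "
from g import *
i=camera('scene');save('s3.png',cv2.resize(i[0:220,250:520],(540,440)))
m=[]
for k in range(6): camera('top');m.append(sense()['moment'])
print(np.mean(m,0),sense()['opening'])
s=sense();Rm=Ro.from_rotvec(s['tool_rot']);g=s['eef_pos']-.019*Rm.as_matrix()[:,2];print(g,proj('scene',[g,g-[0,0,.125],g-[0,0,.145]]))
go([.658,-.180,.28],90-15)"
```

```text
[-0.00962635 -0.002582   -0.00420569] 0.3995799892916844
[0.4248558  0.15479288 0.29772024] [[373.66321913  67.01180795]
 [366.74269725 115.00169558]
 [365.73915495 121.96069135]]
lin [-1.2656 -1.0302 -0.0051] tw [ 0.      0.     -0.0056] q6 -0.9675797184653285 pos [0.42485824 0.15479478 0.27872024] clk 8.35
```

View pics/s3.png

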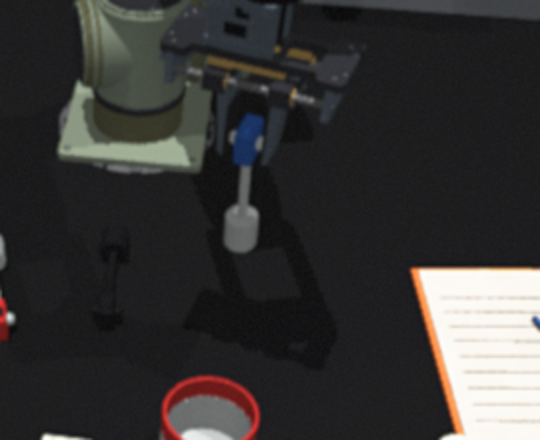

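The probe hangs plumb: head at about (373,67) and foot at about (370,114), within roughly 4° of the predicted plumb line, and the moment is ≈0. It is gripped again at 60 N. Next I'll carry it in two smooth calls to above the blue pot.

Emit:
jog_arm(linear=[[-0.03, -0.024, 0], [-0.09, -0.073, 0], [-0.18, -0.146, 0], [-0.27, -0.22, 0], [-0.36, -0.293, 0], [-0.45, -0.366, 0], [-0.54, -0.44, 0], [-0.63, -0.513, 0], [-0.72, -0.586, 0], [-0.79, -0.643, 0], [-0.83, -0.676, 0], [-0.85, -0.692, 0]], twist=[[0, 0, 0], [0, 0, 0], [0, 0, 0], [0, 0, 0], [0, 0, 0], [0, 0, 0], [0, 0, 0], [0, 0, 0], [0, 0, 0], [0, 0, 0], [0, 0, 0], [0, 0, 0]], claw=[-0.5, -0.5, -0.5, -0.5, -0.5, -0.5, -0.5, -0.5, -0.5, -0.5, -0.5, -0.5])

```text
clock: 9.55
eef_pos: [0.5819, -0.0713, 0.2782]
tool_rot: [-0.439, -3.11, -0.0]
force: [-0.5, 1.0, -4.3]
opening: 0.4
gripper_force: 60.0
```

Emit:
jog_arm(linear=[[-0.03, -0.024, 0], [-0.09, -0.073, 0], [-0.18, -0.146, 0], [-0.27, -0.22, 0], [-0.34, -0.277, 0], [-0.39, -0.317, 0], [-0.415, -0.338, 0], [-0.415, -0.338, 0], [-0.415, -0.338, 0]], twist=[[0, 0, 0], [0, 0, 0], [0, 0, 0], [0, 0, 0], [0, 0, 0], [0, 0, 0], [0, 0, 0], [0, 0, 0], [0, 0, 0]], claw=[-0.5, -0.5, -0.5, -0.5, -0.5, -0.5, -0.5, -0.5, -0.5])

```text
clock: 10.45
eef_pos: [0.6574, -0.179, 0.2787]
tool_rot: [-0.436, -3.11, -0.001]
force: [-0.2, 0.6, -5.4]
opening: 0.399
gripper_force: 60.0
```

```bash
python3 -c "
from g import *
a=camera('scene')[60:270,120:300];b=camera('wrist')
save('s4.png',np.hstack([cv2.resize(a,(360,420)),cv2.resize(b[:,:],(430,420))]))
go([.658,-.180,.133],74)
s=sense();g=s['eef_pos']+[0,0,.019];print(proj('scene',[g,g-[0,0,.145]]),proj('wrist',[g,g-[0,0,.145],[.658,-.18,.09]]),s['moment'])"
```

```text
lin [-0.0041 -0.004   0.5839] tw [ 0.0002 -0.0002  0.0003] q6 -1.5752723328506764 pos [ 0.65733841 -0.17885113  0.27897381] clk 10.55
[[180.83473253 126.38402239]
 [191.97143855 180.61402513]] [[286.61910472 271.06866748]
 [286.29081284 201.32060869]
 [285.335817   188.64405513]] [-0.01894383 -0.06142138 -0.04749038]
```

View pics/s4.png

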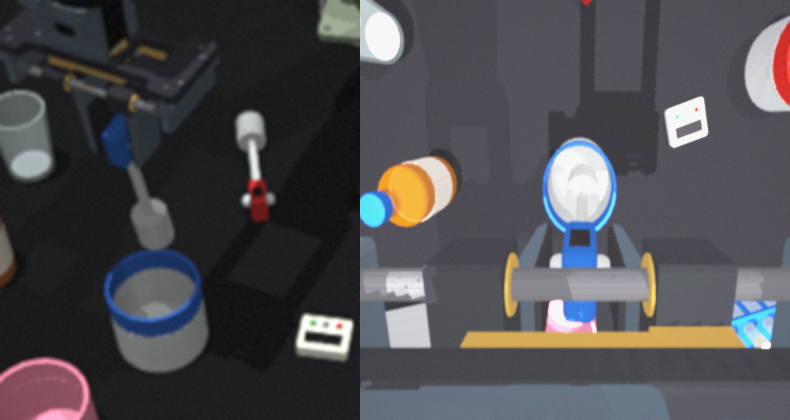

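The foot hangs well inside the blue pot's opening: wrist view shows it at about (580,185), concentric with the rim, and the scene view agrees. I'll lower it now. The pin sits 14 mm above the TCP, so contact should come at TCP z≈0.137.

Emit:
jog_arm(linear=[[0, 0, 0.05], [-0.003, -0.003, 0.12], [-0.003, -0.003, 0.2], [-0.003, -0.003, 0.28], [-0.003, -0.003, 0.36], [-0.003, -0.003, 0.43], [-0.003, -0.003, 0.49], [-0.003, -0.003, 0.52], [-0.003, -0.003, 0.53], [-0.003, -0.003, 0.54], [-0.003, -0.003, 0.54], [-0.003, -0.003, 0.54]], twist=[[0, 0, 0], [0, 0, 0], [0, 0, 0], [0, 0, 0], [0, 0, 0], [0, 0, 0], [0, 0, 0], [0, 0, 0], [0, 0, 0], [0, 0, 0], [0, 0, 0], [0, 0, 0]], claw=[-0.5, -0.5, -0.5, -0.5, -0.5, -0.5, -0.5, -0.5, -0.5, -0.5, -0.5, -0.5], grip_force=40)

```text
clock: 11.75
eef_pos: [0.6588, -0.1809, 0.1445]
tool_rot: [0.437, 3.109, -0.0]
force: [-0.6, -0.8, -5.1]
opening: 0.407
gripper_force: 40.0
```

Emit:
jog_arm(linear=[[0, 0, 0.005], [0, 0, 0.01], [0, 0, 0.015], [0, 0, 0.018], [0, 0, 0.018]], twist=[[0, 0, 0], [0, 0, 0], [0, 0, 0], [0, 0, 0], [0, 0, 0]], claw=[-0.5, -0.5, -0.5, -0.5, -0.5], grip_force=20)

```text
clock: 12.25
eef_pos: [0.6583, -0.1808, 0.139]
tool_rot: [-0.437, -3.111, -0.0]
force: [0.1, 0.0, -3.7]
opening: 0.417
gripper_force: 20.0
```

Emit:
jog_arm(linear=[[0, 0, 0.004], [0, 0, 0.008], [0, 0, 0.008], [0, 0, 0.008]], twist=[[0, 0, 0], [0, 0, 0], [0, 0, 0], [0, 0, 0]], claw=[-0.5, -0.5, -0.5, -0.5], grip_force=10)

```text
clock: 12.65
eef_pos: [0.6591, -0.181, 0.1386]
tool_rot: [0.437, 3.108, -0.0]
force: [0.6, 1.0, 4.3]
opening: 0.426
gripper_force: 10.0
```

```bash
python3 -c "
from g import *
a=camera('scene')[60:270,120:300];b=camera('wrist')
save('s5.png',np.hstack([cv2.resize(a,(360,420)),cv2.resize(b[:,:],(430,420))]))
s=sense();print(s['moment'],s['force'],s['eef_pos'])"
```

```text
[0.08972313 0.05825696 0.00937306] [ 0.10597677 -0.92205951  6.21330378] [ 0.65900721 -0.18098411  0.1384656 ]
```

View pics/s5.png

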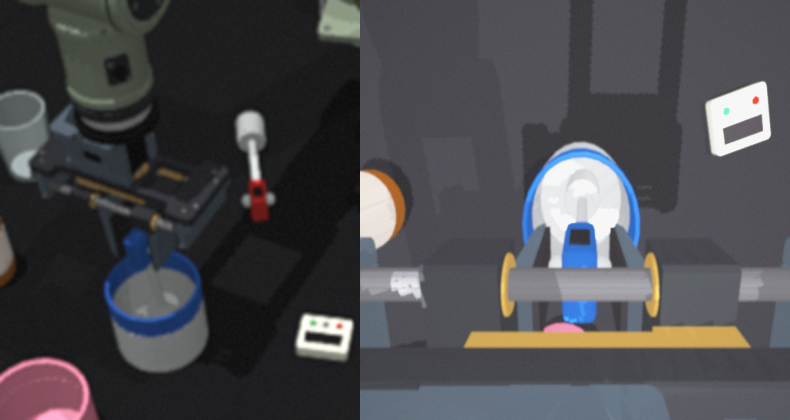

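The foot rests on the pot floor, with about 5 N of upward force, and the probe is upright inside the blue band near (156,300) in the crop. I'll release gently and withdraw straight up.

Emit:
jog_arm(linear=[[0, 0, 0], [0, 0, 0], [0, 0, 0], [0, 0, 0], [0, 0, 0]], twist=[[0, 0, 0], [0, 0, 0], [0, 0, 0], [0, 0, 0], [0, 0, 0]], claw=[-0.5, -0.5, -0.5, -0.5, -0.5], grip_force=4)

```text
clock: 13.25
eef_pos: [0.6589, -0.181, 0.1384]
tool_rot: [0.437, 3.109, -0.0]
force: [-0.3, 0.7, 6.3]
opening: 0.427
gripper_force: 4.0
```

Emit:
jog_arm(linear=[[0, 0, 0], [0, 0, 0], [0, 0, 0], [0, 0, 0], [0, 0, 0], [0, 0, 0], [0, 0, 0], [0, 0, 0], [0, 0, 0], [0, 0, 0], [0, 0, 0], [0, 0, 0]], twist=[[0, 0, 0], [0, 0, 0], [0, 0, 0], [0, 0, 0], [0, 0, 0], [0, 0, 0], [0, 0, 0], [0, 0, 0], [0, 0, 0], [0, 0, 0], [0, 0, 0], [0, 0, 0]], claw=[-0.14, -0.12, -0.1, -0.08, -0.06, -0.04, -0.02, 0.05, 0.15, 0.25, 0.25, 0.25])

```text
clock: 14.45
eef_pos: [0.6583, -0.1809, 0.1372]
tool_rot: [0.437, 3.111, 0.0]
force: [-0.6, 0.3, 0.3]
opening: 0.626
gripper_force: 0.0
```

Emit:
jog_arm(linear=[[0, 0, -0.02], [0, 0, -0.06], [0, 0, -0.12], [0, 0, -0.2], [0, 0, -0.3], [0, 0, -0.4], [0, 0, -0.5], [0, 0, -0.5], [0, 0, -0.5]], twist=[[0, 0, 0], [0, 0, 0], [0, 0, 0], [0, 0, 0], [0, 0, 0], [0, 0, 0], [0, 0, 0], [0, 0, 0], [0, 0, 0]], claw=[0.25, 0.25, 0.25, 0.25, 0.25, 0.25, 0.25, 0.25, 0.25])

```text
clock: 15.35
eef_pos: [0.6584, -0.1809, 0.2631]
tool_rot: [0.437, 3.109, -0.0]
force: [1.1, 0.6, -0.9]
opening: 0.623
gripper_force: 0.0
```

```bash
python3 -c "
from g import *
save('s6.png',camera('scene'));print(sense()['eef_pos'],sense()['force'])"
```

```text
[ 0.65793572 -0.18072672  0.26171814] [ 0.61601806  0.04913002 -0.3534752 ]
```

View pics/s6.png

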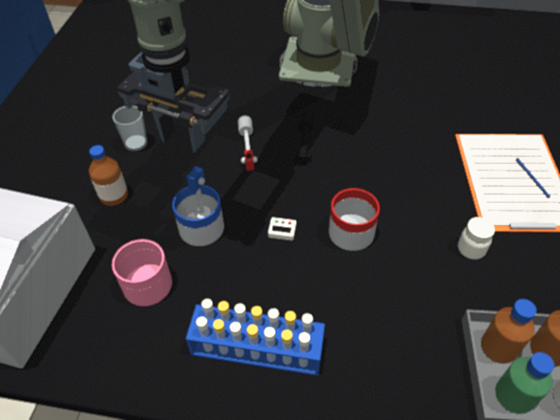

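The blue probe stands in the blue pot, with its head at (196,181) and foot at about (200,215). The gripper is clear, and the red probe and both pots have not moved. I'll check it is upright by projection, then hand in.

```bash
python3 -c "
from g import *
im=camera('scene').astype(int)[165:188,185:210];v,u=np.nonzero(im[...,2]>im[...,0]+50)
print('head',u.mean()+185,v.mean()+165,proj('scene',[[.658,-.181,.151],[.658,-.181,.026]]))
print(finish_job())"
```

```text
head 195.37818181818182 177.94545454545454 [[190.99286117 181.38996432]
 [198.97463527 219.80620108]]
the job is handed in; nothing more can be done
None
```

The blue-headed probe is standing in the blue-banded pot, released with the gripper clear, and the job is handed in at about 15 s. The final picture showed the probe upright and the red-headed probe and both pots unmoved, but the last projection check put the head about 4–5 pixels (roughly 8 mm) off the predicted upright position.

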